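# Dust off the marbled samples and slide the case shut

### The job

The marbled paper samples in the open slide case are finished: squeeze the red trigger of the clamped air duster fully and let it go, to blow the dust off them. Then slide the yellow cover fully home over the samples by pressing gently on its ribbed thumb pad and dragging, and take the robot's hand away. Do not touch the samples, do not lean hard on the cover, and leave the three paint jars standing where they are.

Things in the scene. Friction and masses are not known exactly. Their poses are not given: they have to be found in the camera images.
- case: Steel slide case fixed to the table; origin under its centre, z up. Its upper frame, 158 (x) by 318 mm (y), telescopes over a lower tray and is locked 0 to 30 mm raised, not measured, new each time. Along y: open compartment (-147 to -45 mm), deck (-45 to 27), flat blue sleeve (27 to 159) for the cover. Heights: lips 50 mm, sleeve 55 mm, plus the raise.
- cover (a joint): Slide of the yellow cover along the case's y, m: 0 = fully closed, front edge at the -y end; 0.105 = fully open, drawn into the sleeve. Flat plate 124 x 185 x 6 mm, no handle, level, 114 mm clear between the lips. Its top is 44 to 74 mm above the table (44 + the unmeasured raise): feel for it. Its tail always stays in the sleeve, so it is moved only by friction, pressing on top.
- pad_home (a point): Point at table height straight under where the centre of the cover's black ribbed thumb pad (56 x 38 mm, mid-width on its top face, 34 mm behind its front edge) is when closed: case y = -112 mm. With the cover open the pad is further to +y by the joint value. Press with closed fingertips, 10 to 20 N; it gives 1 mm per 10 N; above 45 N it cracks. The slide resists with about 5 N; stays where left.
- samples: Stack of green marbled paper samples in the compartment, 110 x 80 x 12 mm, fixed; origin at the centre of its underside, 6 mm above the table. Not to be touched.
- duster: Air duster in a clamp fixed to the table beyond the compartment end of the case; origin under its centre, z up. Foot 80 x 70 x 22 mm, grey holder to 52 mm high, then a fixed black upright grip, 26 x 26 mm, up to 135 mm high, centred on the origin. Thin brass nozzle (up to 110 mm high) reaches 80 mm to its +y. Red trigger at its -x side.
- duster_grip (a point): Where to put the TCP to squeeze: midway between the outer face of the squeezed trigger and the grip's +x face, 122 mm above the table. Fingers close along the duster's x, one on the trigger's outer face, one on the grip's +x face: 54 mm apart here with the trigger released, 37 mm squeezed. Reached straight from above.
- trigger (a joint): Angle of the red trigger plate (20 mm wide, 8 mm thick, 85 mm long; hinged at its lower end, 45 mm above the table, 20 mm to the -x side of the duster's centre): 0 = released, leaning 0.2 rad away from the grip; 0.2 = fully squeezed, upright. A spring returns it; a full squeeze takes about 8 N near its top.
- jar_red: Loose jar of red paint with white cap, 54 mm diameter, 72 mm high, upright; origin at the centre of its base. Leave alone.
- jar_blue: Loose jar of blue paint with white cap, same size. Leave alone.
- jar_orange: Loose jar of orange paint with white cap, same size. Leave alone.
Mind the look-alikes: they are no part of the job. Leave any purple look-alike of the duster alone.

How it is judged:
On the way, in this order (a step that is already met when the one before it is completed fails the run):
1. the trigger is squeezed fully (above 0.16 rad) for 0.2 s while the cover is still open (above 0.07 m) (value of joint trigger above 0.16 rad and value of joint cover above 0.07 m), for 0.2 s.
2. the trigger is let go (below 0.03 rad) with the cover still open (above 0.07 m) (value of joint trigger below 0.03 rad and value of joint cover above 0.07 m), for 0.1 s.
3. the cover is slid home (within 4 mm) (value of joint cover below 0.004 m), for 0.2 s.
At the end, for the whole second after the job is handed in: The cover is closed to within 4 mm of its end stop, the trigger is released (below 0.03 rad), and the three jars stand upright (within 0.15 rad) where they were (value of joint cover below 0.004 m and value of joint trigger below 0.03 rad and angle between each of jar_red, jar_blue, jar_orange's own z axis and vertical below 0.15 rad); the robot touches nothing.
It fails at once if the cover is pressed with more than 45 N (contact force between any of the fingers, the arm and cover above 45 N).
It fails at once if the samples are touched (more than 1 N) (contact force between any of the fingers, the arm and samples above 1 N).
It fails at once if a paint jar is moved by more than 20 mm (distance of any of jar_red, jar_blue, jar_orange from where it was at the start of the episode above 0.02 m).
It also fails if it takes over 54 s, if anything falls off the work surface, if the arm or the gripper's body presses on something with over 40 N, if the wrist force passes 120 N, or if a joint passes its speed limit or range.

### The arm

A 6-joint arm with a two-finger parallel gripper is mounted at the origin on the work surface. World frame = base frame: x ahead of the robot, y to its left, z up, the work surface at z = 0. Lengths are in m, angles in rad, forces in N, time in s.
With the tool pointing down it reaches from about 0.3 to 0.85 m from the base axis. Payload 4.2 kg.
Tool frame: the origin (TCP) lies between the finger pads, 19 mm behind the fingertips; this is the grasp point; z points along the fingers, x is the direction in which the jaws open and shut, and the axes are right-handed (so a half turn about z gives the same grasp; the last joint's range is limited). The gripper opens to 91 mm and grips with 3 to 60 N. Pads are 32 mm wide; open, the fingers measure 118 mm over their backs; the gripper's body (76 mm by 178 mm) begins 60 mm behind the grasp point.
Start: joints at [1.095, 0.32, 1.565, -0, 1.257, -0.02], TCP at [0.253, 0.516, 0.233] pointing down, gripper open.
Joint ranges: [-3.11, 3.11], [-0.84, 2.01], [0.21, 2.61], [-1.34, 4.49], [0.05, 2.63], [-2.56, 2.56]. Speed limits (rad/s): [2.57, 2.57, 3.14, 3.14, 3.14, 3.14].

### API

Orientations are given as a rotation vector (axis times angle).
In Python, from station import r gives the robot as it stands. The module is installed in compiled form; this text tells all that it offers.
- The arm moves only by the tool carry_out, never from a script. Its argument "commands" is one flat list of numbers, 4 for each row, row after row: the shift along the tool's x, y, z in mm, then the turn about the tool's z in rad. A call has 1 to 8 rows; each row shifts and turns the pose as measured when the row begins, along the tool's axes as they then stand; what a row does not reach is not made up. A row lasts 1/12 s, in which the tool goes at most 41.7 mm and 7.16 degrees, less where a joint would pass 70% of its speed; a pose out of reach is approached as far as the arm can. A call is refused whole if a number of a shift passes 41.7 or a number of a turn 0.125, either way. A call with a gripper value outside its range is refused whole. "hand" is the opening, from -1 (shut) to 1 (fully open), set as the call begins (left out, the last holds). The fingers move at their own pace and stop on an object; "force" is the grip in N (left out, the last holds). Time passes only in rows, so rows that do not move let the fingers close. It gives the time, the measured TCP pose, the force and the opening at its end, in the units of the state.
- r.observe(): the state, without advancing time (a new reading comes with each control period).
- r.snapshot(name): name is "scene" or "top" or "wrist"; returns the picture (420x560x3 uint8, red, green, blue); there is no depth.
- r.camera_params(name): a dict with "intrinsics" (3x3 intrinsics, pixels), "cam_to_world" (4x4, takes a point from camera to world coordinates). Camera axes: x right, y down, z forward; pixel columns grow to the right and rows downward; lengths in m; the calibration is good to about 2 mm. A picture is of the moment at which its call begins: read the wrist's pose just before it. camera_params takes no time and is no camera call; for the wrist camera it gives the pose at the moment of the call.
- r.finish_job(): hands the job in, once; it reports no verdict.
The state is a dict: "t": time; "joint_positions": joint angles; "dq": joint speeds; "tau": joint torques, N m; "position": TCP position; "ee_rot": TCP orientation; "force": force on the tool from outside, world axes, zero at the start; "moment": the same for the moment, N m; "finger_gap": finger opening in m.
Only numpy, scipy, OpenCV 4.12 (cv2) and the standard library are available. Lean on these libraries where they do the work, as an engineer would, in place of code of your own. Each camera call takes 0.05 s, during which the arm holds its last target. There are 200 camera calls.

## Working session

There is one attempt and no reset: what is moved stays moved. The work goes in short steps, Python scripts to look and compute and a tool call to move; the robot and the scene stay as the last step left them, time stands still between calls to the robot, and variables do not carry over. Pictures are saved under pics/ and viewed, about 8 in all and at most 12, crops included, and the job is handed in when it is done.

Besides the shell and the picture viewer there is one more tool, called after "Request:" in YAML: its name, and indented under it one key for each argument. carry_out: Moves the arm, as the interface text tells. Its arguments: {"type":"object","properties":{"commands":{"type":"array","items":{"type":"number"}},"hand":{"type":"number"},"force":{"type":"number"}},"required":["commands"]}

```bash
mkdir -p pics && python3 - <<'E'
from station import r
import cv2,numpy as np
s=r.observe();print(s)
for n in("scene","top"):
    im=r.snapshot(n);cv2.imwrite(f"pics/{n}0.png",im[:,:,::-1]);p=r.camera_params(n);print(n,np.round(p["intrinsics"],1).tolist(),np.round(p["cam_to_world"],4).tolist())
E
```

```text
{'t': 0.0, 'joint_positions': array([ 1.09498950e+00,  3.20297225e-01,  1.56570770e+00, -8.93875568e-06,
        1.25740672e+00, -2.00251185e-02]), 'dq': array([ 1.30297528e-03, -6.82186697e-05, -2.12132066e-03,  6.07603040e-04,
       -1.39249293e-03,  7.47555440e-04]), 'tau': array([-2.11392995e-03, -4.12466311e+01, -2.31972992e+01,  7.24141463e-02,
        4.60470014e-02, -1.56354772e-04]), 'position': array([0.25288421, 0.51585855, 0.23190608]), 'ee_rot': array([ 2.66508233e+00,  1.66163720e+00, -2.44682771e-03]), 'force': array([-0.22608956,  0.09716298,  0.93700237]), 'moment': array([-0.02188243,  0.07782772, -0.06359639]), 'finger_gap': 0.09126284218618648}
scene [[422.4, 0.0, 281.8], [0.0, 422.4, 206.6], [0.0, 0.0, 1.0]] [[0.3227, 0.7797, -0.5365, 0.9669], [0.9465, -0.2633, 0.1867, -0.201], [0.0043, -0.5681, -0.823, 0.7279], [0.0, 0.0, 0.0, 1.0]]
top [[479.6, 0.0, 279.0], [0.0, 479.6, 211.1], [0.0, 0.0, 1.0]] [[0.0077, -0.9987, 0.0502, 0.5066], [-0.9999, -0.008, -0.0061, -0.0258], [0.0065, -0.0501, -0.9987, 1.1108], [0.0, 0.0, 0.0, 1.0]]
```

View pics/top0.png

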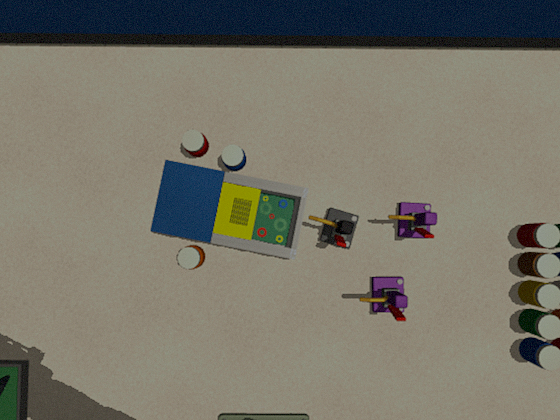

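View pics/scene0.png

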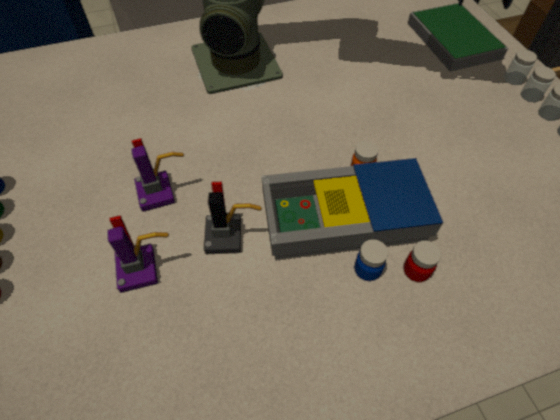

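The duster fitting the description is the black and grey one at top (340,228) / scene (220,220). The purple ones at top (412,220) and (388,295) are the look-alikes. I'll confirm this in an enlarged crop and get the contours.

```bash
cat > h.py <<'E'
import numpy as np,cv2
from station import r
def ray(n,uv,p=None):
    p=p or r.camera_params(n);K,T=p["intrinsics"],p["cam_to_world"]
    d=T[:3,:3]@np.linalg.inv(K)@np.array([uv[0],uv[1],1.]);return T[:3,3],d/np.linalg.norm(d)
def onz(n,uv,z,p=None):
    o,d=ray(n,uv,p);return o+d*(z-o[2])/d[2]
def tri(a,b):
    (o,d),(q,e)=ray("top",a),ray("scene",b)
    k=np.linalg.lstsq(np.c_[d,-e],q-o,rcond=None)[0];x,y=o+k[0]*d,q+k[1]*e
    return (x+y)/2,np.linalg.norm(x-y)
E
python3 - <<'E'
from h import *
t=cv2.imread("pics/top0.png");s=cv2.imread("pics/scene0.png")
def quad(im,lo,hi,name):
    m=cv2.inRange(cv2.cvtColor(im,cv2.COLOR_BGR2HSV),lo,hi)
    for c in cv2.findContours(m,0,1)[0]:
        if cv2.contourArea(c)>600: print(name,cv2.contourArea(c),cv2.approxPolyDP(c,4,True)[:,0].tolist())
for n,im in(("top",t),("scene",s)):
    quad(im[100:320,120:460],(100,120,50),(125,255,255),n+" blue(+120,100)")
    quad(im[100:320,120:460],(22,120,60),(35,255,255),n+" yellow(+120,100)")
a=cv2.resize(t[150:270,290:370],None,fx=5,fy=5,interpolation=2)
b=cv2.resize(s[170:270,190:270],None,fx=5,fy=5,interpolation=2)
b=cv2.copyMakeBorder(b,0,100,0,0,0)
im=np.hstack([a,b]);im=cv2.convertScaleAbs(im,alpha=1.6,beta=15);cv2.imwrite("pics/crop1.png",im)
E
```

```text
top blue(+120,100) 4211.0 [[46, 60], [31, 130], [89, 142], [103, 71]]
top yellow(+120,100) 1956.0 [[103, 82], [93, 132], [130, 139], [140, 89]]
scene blue(+120,100) 4266.5 [[295, 59], [234, 66], [254, 130], [321, 122]]
scene yellow(+120,100) 2116.5 [[235, 75], [193, 80], [204, 126], [249, 121]]
```

View pics/crop1.png

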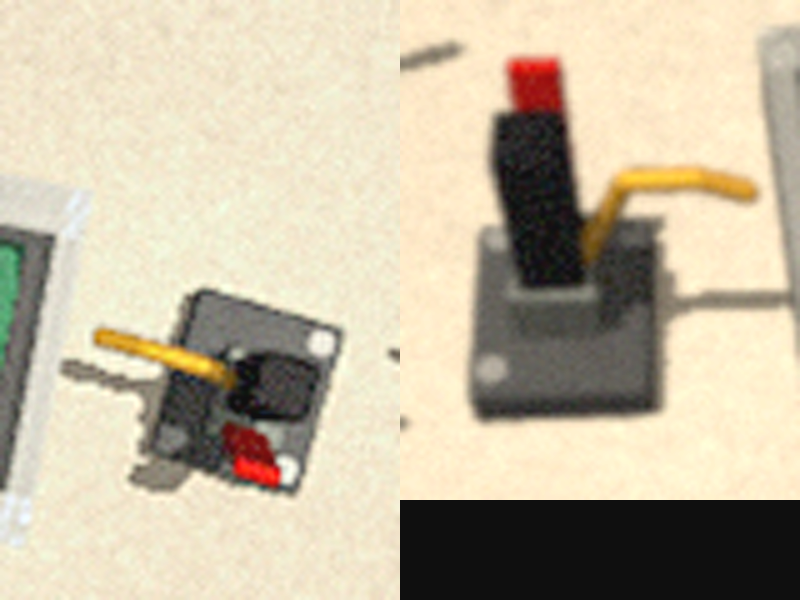

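The crop confirms the black duster. In the top view the foot-top corners are at crop (203,290), (342,330), (298,492) and (155,460), the grip top is about (287,390) and the red trigger tip about (258,471). In the scene view the grip-top corners are about (497,118), (560,114) and (572,180). Next I'll compute poses.

```bash
python3 - <<'E'
from h import *
np.set_printoptions(precision=4,suppress=True)
B=lambda l:[(x+120.5,y+100.5) for x,y in l]
tb=B([[46,60],[31,130],[89,142],[103,71]]);sb=B([[321,122],[254,130],[234,66],[295,59]])
# match corners: top(46,60)=+x,+y far; scene right-bottom=+x +y
sm={0:B([[321,122]])[0],1:B([[295,59]])[0],2:B([[234,66]])[0],3:B([[254,130]])[0]}
P=[]
for i in range(4):
    x,e=tri(tb[i],sm[i]);P.append(x);print("sleeve",x,e)
for h in(.055,.07,.085):
    Q=np.array([onz("top",c,h) for c in tb]);S=np.array([onz("scene",sm[i],h) for i in range(4)])
    for n,q in(("top",Q),("scene",S)):
        y=(q[0]+q[1]-q[2]-q[3])/2;print(h,n,q.mean(0)[:2],"sizes",[np.linalg.norm(q[i]-q[(i+1)%4]) for i in range(4)],"yaw",np.arctan2(-y[0],y[1]))
C=lambda x,y:(290+x/5,150+y/5)
D=lambda x,y:(190+(x-400)/5,170+y/5)
q=np.array([onz("top",C(*c),.022) for c in((203,290),(342,330),(298,492),(155,460))])
print("foot",q.mean(0),[np.linalg.norm(q[i]-q[(i+1)%4]) for i in range(4)])
for v in(q[0]-q[1],q[3]-q[2]):print("yaw y",np.arctan2(-v[0],v[1]))
for v in(q[0]-q[3],q[1]-q[2]):print("yaw x",np.arctan2(v[1],v[0]))
print("griptop",onz("top",C(287,390),.135))
q=np.array([onz("scene",D(*c),.022) for c in((478,230),(476,405),(658,400),(655,220))])
print("scene foot",q,q.mean(0))
print("scene griptop corners",[onz("scene",D(*c),.135) for c in((497,118),(560,114),(572,180),(503,187))])
print("noz tip top",onz("top",C(95,335),.11),"scene",onz("scene",D(755,190),.11),tri(C(95,335),D(755,190)))
print("trig tip",onz("top",C(258,471),.128), tri(C(258,471),D(535,62)))
E
```

```text
sleeve [0.6673 0.2139 0.0728] 0.00124248438024689
sleeve [0.5152 0.2442 0.0714] 0.002406406755239783
sleeve [0.4902 0.1191 0.0686] 0.002773683025858602
sleeve [0.644  0.0893 0.0738] 0.0006028840015606929
0.055 top [0.58  0.169] sizes [np.float64(0.1578650559936989), np.float64(0.1301392693398013), np.float64(0.1595347259223597), np.float64(0.12850722352733512)] yaw -0.1894904183150458
0.055 scene [0.5699 0.1769] sizes [np.float64(0.15807247393942608), np.float64(0.13159614059635974), np.float64(0.15667705158778628), np.float64(0.13023491126836553)] yaw -0.1845123559927114
0.07 top [0.579  0.1662] sizes [np.float64(0.15562232380448784), np.float64(0.12829042745017855), np.float64(0.15726827333175392), np.float64(0.12668156752679235)] yaw -0.18949041831504548
0.07 scene [0.5787 0.1684] sizes [np.float64(0.1545488271557185), np.float64(0.12866268668117392), np.float64(0.15318451063394714), np.float64(0.12733180097483587)] yaw -0.1845123559927116
0.085 top [0.5779 0.1634] sizes [np.float64(0.15337959161527667), np.float64(0.1264415855605558), np.float64(0.1550018207411481), np.float64(0.
[... 397 characters left out ...]

yaw y -0.27278258390230586
yaw y -0.2121824952493112
yaw x -0.27221376129469094
yaw x -0.265284032705585
griptop [ 0.5222 -0.1713  0.135 ]
scene foot [[ 0.4796 -0.1925  0.022 ]
 [ 0.557  -0.2111  0.022 ]
 [ 0.577  -0.1453  0.022 ]
 [ 0.4976 -0.1242  0.022 ]] [ 0.5278 -0.1682  0.022 ]
scene griptop corners [array([ 0.5141, -0.177 ,  0.135 ]), array([ 0.5194, -0.1558,  0.135 ]), array([ 0.5479, -0.1589,  0.135 ]), array([ 0.5432, -0.1818,  0.135 ])]
noz tip top [ 0.545  -0.0947  0.11  ] scene [ 0.5552 -0.0967  0.11  ] (array([ 0.5457, -0.095 ,  0.0962]), np.float64(0.0013417739731716517))
trig tip [ 0.4891 -0.1605  0.128 ] (array([ 0.4894, -0.1592,  0.1295]), np.float64(0.002184236715394116))
```

Checks agree: the sleeve comes out near 72 mm (raise about 17 mm), the foot size is right, and the trigger tip is 36 mm to the duster's -x, where 37 was expected. I'll turn the tool by +1.375 rad, then travel.

Request:
carry_out:
  commands: [0, 0, 0, 0.12, 0, 0, 0, 0.12, 0, 0, 0, 0.12, 0, 0, 0, 0.12, 0, 0, 0, 0.12, 0, 0, 0, 0.12, 0, 0, 0, 0.12, 0, 0, 0, 0.12]
  hand: 1
  force: 25

```text
t: 0.77
position: [0.2517, 0.5137, 0.2277]
ee_rot: [3.127, 0.183, -0.009]
force: [0.1, -0.2, -1.2]
finger_gap: 0.0913
```

Request:
carry_out:
  commands: [0, 0, 0, 0.12, 0, 0, 0, 0.12, 0, 0, 0, 0.12, 0, 0, 0, 0.06, 0, 0, 0, 0]

```text
t: 1.18
position: [0.2511, 0.5123, 0.225]
ee_rot: [3.085, -0.505, -0.008]
force: [-0.9, -0.2, -0.1]
finger_gap: 0.0915
```

Request:
carry_out:
  commands: [0, 0, -5, -0.06, 21, 29, -1, 0, 21, 29, -1, 0, 21, 29, -1, 0, 21, 29, -1, 0, 21, 29, -1, 0, 21, 29, -1, 0, 21, 29, -1, 0]

```text
t: 1.85
position: [0.3428, 0.2756, 0.2361]
ee_rot: [3.102, -0.364, -0.014]
force: [1.3, 0.2, -0.0]
finger_gap: 0.0914
```

Request:
carry_out:
  commands: [21, 29, -1, 0, 21, 29, -1, 0, 21, 29, -1, 0, 21, 29, -1, 0, 21, 29, -1, 0, 21, 29, -1, 0, 21, 29, -1, 0, 0, 0, 0, 0]

```text
t: 2.52
position: [0.4432, 0.0275, 0.2463]
ee_rot: [3.102, -0.345, -0.011]
force: [0.4, 0.4, 0.8]
finger_gap: 0.0909
```

```bash
cat >> h.py <<'E'
from scipy.spatial.transform import Rotation as R
def go(target):
    s=r.observe();M=R.from_rotvec(s["ee_rot"]).as_matrix()
    print("t",round(s["t"],2),"pos",np.round(s["position"],4),"yaw_x",round(float(np.arctan2(M[1,0],M[0,0])),3),"tilt",np.round(M[:2,2],3),"F",np.round(s["force"],1),"go mm",np.round(M.T@(np.array(target)-s["position"])*1000,1))
E
python3 - <<'E'
from h import *
go((.5185,-.1688,.2))
p=r.camera_params("wrist");np.savez("w1.npz",K=p["intrinsics"],T=p["cam_to_world"])
im=r.snapshot("wrist");cv2.imwrite("pics/w1.png",cv2.convertScaleAbs(im[:,:,::-1],alpha=1.5))
E
```

```text
t 2.52 pos [0.4432 0.0275 0.2463] yaw_x -0.222 tilt [-0.009 -0.02 ] F [0.4 0.4 0.8] go mm [116.8 173.9  49.5]
```

View pics/w1.png

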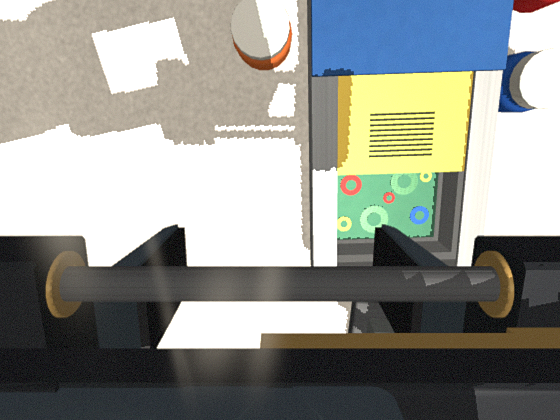

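```bash
python3 - <<'E'
from h import *
w=np.load("w1.npz");p={"intrinsics":w["K"],"cam_to_world":w["T"]}
print(p["cam_to_world"].round(3))
for z in(.055,.061,.068):
    print(z,"pad",onz("wrist",(402,134),z,p)[:2],"front",onz("wrist",(337,168),z,p)[:2],onz("wrist",(463,171),z,p)[:2])
    print("  top pad",onz("top",(241,211),z)[:2])
E
```

```text
[[ 0.976 -0.211 -0.06   0.458]
 [-0.22  -0.943 -0.25   0.095]
 [-0.004  0.257 -0.966  0.397]
 [ 0.     0.     0.     1.   ]]
0.055 pad [0.56024754 0.05113754] front [0.49721493 0.03356868] [0.61085482 0.00517271]
  top pad [0.55913759 0.05144628]
0.061 pad [0.55844483 0.05189977] front [0.49651922 0.03463947] [0.60816331 0.0067422 ]
  top pad [0.5588388  0.05100757]
0.068 pad [0.55634165 0.05278904] front [0.49570756 0.03588871] [0.60502322 0.00857327]
  top pad [0.55849021 0.05049574]
```

Request:
carry_out:
  commands: [19, 29, 7, 0.03, 19, 29, 7, 0.01, 19, 29, 7, 0, 19, 29, 7, 0, 19, 29, 7, 0, 19, 29, 7, 0, 0, 0, 0, 0]

```text
t: 3.15
position: [0.5108, -0.1661, 0.2035]
ee_rot: [3.107, -0.38, -0.015]
force: [1.1, -0.3, -0.1]
finger_gap: 0.0911
```

```bash
python3 - <<'E'
from h import *
go((.5185,-.1688,.2))
E
```

```text
t 3.15 pos [ 0.5108 -0.1661  0.2035] yaw_x -0.243 tilt [-0.011 -0.011] F [ 1.1 -0.3 -0.1] go mm [8.1 0.8 3.4]
```

Request:
carry_out:
  commands: [8, 1, 3, 0.015, 2, 0, 3, 0, 0, 0, 0, 0]

```text
t: 3.4
position: [0.5207, -0.1668, 0.1957]
ee_rot: [3.106, -0.402, -0.02]
force: [0.9, -0.6, -1.2]
finger_gap: 0.0911
```

```bash
python3 - <<'E'
from h import *
go((.5185,-.1688,.122))
s=r.snapshot("scene")[:,:,::-1];t=r.snapshot("top")[:,:,::-1]
a=cv2.resize(s[120:270,150:290],None,fx=4,fy=4,interpolation=2);b=cv2.resize(t[170:290,290:350],None,fx=4,fy=4);b=cv2.copyMakeBorder(b,0,120,0,0,0)
cv2.imwrite("pics/c2.png",cv2.convertScaleAbs(np.hstack([a,b]),alpha=1.6,beta=15))
E
```

```text
t 3.4 pos [ 0.5207 -0.1668  0.1957] yaw_x -0.258 tilt [-0.014 -0.008] F [ 0.9 -0.6 -1.2] go mm [-0.7  1.7 73.7]
```

View pics/c2.png

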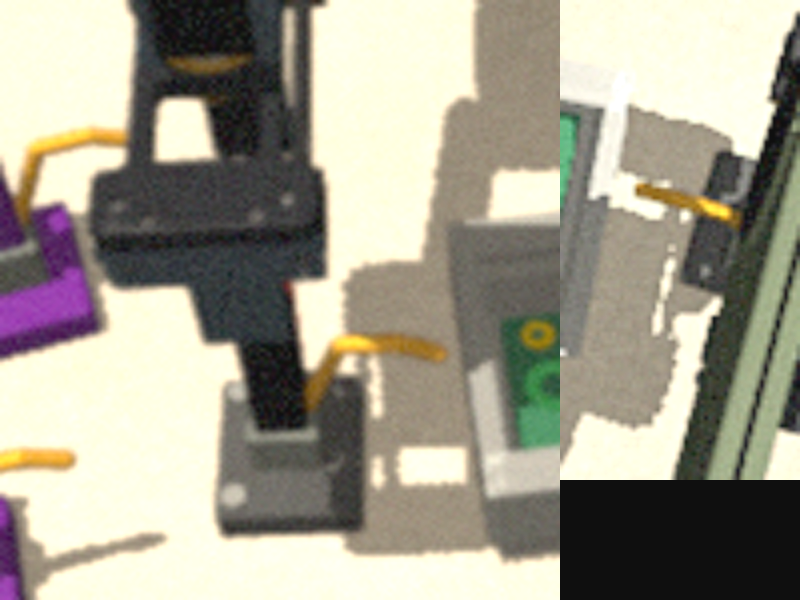

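The near finger at crop (240,310) lines up laterally with the grip and the trigger is behind it. I'll descend in stages.

Request:
carry_out:
  commands: [0, 1, 12, 0, 0, 1, 12, 0, 0, 0, 12, 0]

```text
t: 3.75
position: [0.5215, -0.166, 0.1636]
ee_rot: [3.106, -0.393, -0.006]
force: [-0.3, -0.4, 0.0]
finger_gap: 0.0913
```

Request:
carry_out:
  commands: [0, 0, 10, 0, 0, 0, 10, 0, 0, 0, 10, 0, 0, 0, 0, 0]

```text
t: 4.08
position: [0.5199, -0.1628, 0.1311]
ee_rot: [3.108, -0.386, -0.009]
force: [-0.8, -0.3, 0.5]
finger_gap: 0.0913
```

```bash
python3 - <<'E'
from h import *
go((.5185,-.1688,.122))
E
```

```text
t 4.08 pos [ 0.5199 -0.1628  0.1311] yaw_x -0.247 tilt [-0.007 -0.009] F [-0.8 -0.3  0.5] go mm [0.1 6.1 9.1]
```

Request:
carry_out:
  commands: [0, 6, 7, 0.01, 0, 1, 3, 0, 0, 0, 0, 0]

```text
t: 4.33
position: [0.5183, -0.17, 0.1204]
ee_rot: [3.105, -0.402, -0.008]
force: [-0.7, -0.9, -0.0]
finger_gap: 0.0914
```

Request:
carry_out:
  commands: [0, 0, 0, 0, 0, 0, 0, 0, 0, 0, 0, 0, 0, 0, 0, 0, 0, 0, 0, 0, 0, 0, 0, 0]
  hand: -1
  force: 25

```text
t: 4.83
position: [0.5151, -0.1699, 0.1213]
ee_rot: [3.106, -0.403, -0.019]
force: [-4.8, 1.4, 2.8]
finger_gap: 0.0544
```

```bash
python3 - <<'E'
from h import *
go((.5185,-.1688,.122)); print(r.observe()["finger_gap"])
E
```

```text
t 4.83 pos [ 0.5151 -0.1699  0.1213] yaw_x -0.258 tilt [-0.013 -0.008] F [-4.8  1.4  2.8] go mm [ 3.  -2.  -0.8]
0.05435603914850345
```

Request:
carry_out:
  commands: [0, 0, 0, 0, 0, 0, 0, 0, 0, 0, 0, 0, 0, 0, 0, 0, 0, 0, 0, 0, 0, 0, 0, 0]

```text
t: 5.33
position: [0.5182, -0.1708, 0.1219]
ee_rot: [3.104, -0.407, -0.007]
force: [0.4, 0.0, -0.3]
finger_gap: 0.0365
```

```bash
python3 - <<'E'
from h import *
go((.5185,-.1688,.122)); print(r.observe()["finger_gap"])
E
```

```text
t 5.33 pos [ 0.5182 -0.1708  0.1219] yaw_x -0.261 tilt [-0.006 -0.01 ] F [ 0.4  0.  -0.3] go mm [-0.2 -2.  -0.2]
0.03647545051986004
```

The gap of 36.5 mm matches the fully squeezed 37. I'll hold, then release.

Request:
carry_out:
  commands: [0, 0, 0, 0, 0, 0, 0, 0, 0, 0, 0, 0, 0, 0, 0, 0, 0, 0, 0, 0, 0, 0, 0, 0]

```text
t: 5.83
position: [0.5182, -0.1708, 0.1219]
ee_rot: [3.104, -0.408, -0.007]
force: [-0.3, 0.4, -0.3]
finger_gap: 0.0364
```

Request:
carry_out:
  commands: [0, 0, 0, 0, 0, 0, 0, 0, 0, 0, 0, 0, 0, 0, 0, 0, 0, 0, 0, 0, 0, 0, 0, 0, 0, 0, 0, 0, 0, 0, 0, 0]
  hand: 1

```text
t: 6.5
position: [0.516, -0.1699, 0.121]
ee_rot: [3.106, -0.403, -0.014]
force: [-0.3, 1.1, 0.3]
finger_gap: 0.0869
```

Request:
carry_out:
  commands: [0, 0, 0, 0, 0, 0, 0, 0, 0, 0, 0, 0, 0, 0, 0, 0]

```text
t: 6.83
position: [0.5176, -0.1704, 0.1218]
ee_rot: [3.105, -0.402, -0.008]
force: [-0.1, 0.7, -0.2]
finger_gap: 0.091
```

```bash
python3 - <<'E'
from h import *
go((.5185,-.1688,.122))
E
```

```text
t 6.83 pos [ 0.5176 -0.1704  0.1218] yaw_x -0.258 tilt [-0.006 -0.01 ] F [-0.1  0.7 -0.2] go mm [ 0.5 -1.8 -0.2]
```

Request:
carry_out:
  commands: [0, 0, -15, 0, 0, 0, -15, 0, 0, 0, -15, 0, 0, 0, -15, 0, 0, 0, -15, 0, 0, 0, -15, 0, 0, 0, 0, 0]

```text
t: 7.42
position: [0.5173, -0.1692, 0.2143]
ee_rot: [3.106, -0.402, -0.014]
force: [0.8, -0.7, -0.4]
finger_gap: 0.0911
```

```bash
python3 - <<'E'
from h import *
go((.5585,.0515,.16))
t=r.snapshot("top")[:,:,::-1];s=r.snapshot("scene")[:,:,::-1];cv2.imwrite("pics/s3.png",s)
E
```

```text
t 7.42 pos [ 0.5173 -0.1692  0.2143] yaw_x -0.258 tilt [-0.01  -0.009] F [ 0.8 -0.7 -0.4] go mm [ -16.  -224.5   52. ]
```

Request:
carry_out:
  commands: [-2, -29, 0, 0, -2, -29, 0, 0, -2, -29, 0, 0, -2, -29, 0, 0, -2, -29, 2, 0, -2, -29, 2, 0, -2, -29, 2, 0, 0, 0, 0, -0.07]
  hand: -1
  force: 20

```text
t: 8.18
position: [0.5503, 0.0376, 0.1909]
ee_rot: [3.117, -0.303, -0.05]
force: [-0.2, 0.7, 0.1]
finger_gap: 0.0409
```

```bash
python3 - <<'E'
from h import *
go((.5585,.0515,.16)); print(r.observe()["finger_gap"])
p=r.camera_params("wrist");im=r.snapshot("wrist")[:,:,::-1];cv2.imwrite("pics/w4.png",im)
np.savez("w4.npz",K=p["intrinsics"],T=p["cam_to_world"])
E
```

```text
t 8.18 pos [0.5503 0.0376 0.1909] yaw_x -0.194 tilt [-0.033 -0.006] F [-0.2  0.7  0.1] go mm [  6.3 -15.6  30.5]
0.04085019823353925
```

View pics/w4.png

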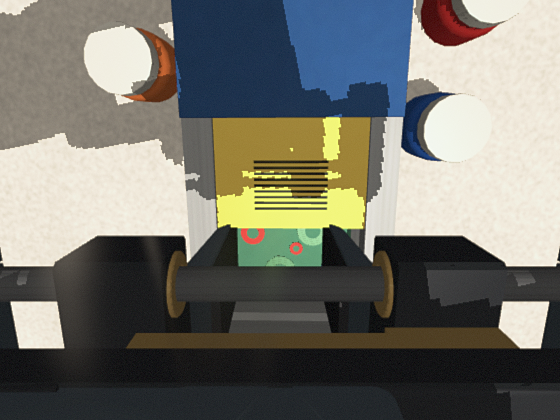

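The wrist view shows the pad ribs at u 254–328, v 161–210 (centre 291,185) and the cover's front edge at v≈228.

```bash
python3 - <<'E'
from h import *
w=np.load("w4.npz");p={"intrinsics":w["K"],"cam_to_world":w["T"]}
f=lambda u,v,z=.061:onz("wrist",(u,v),z,p)[:2].round(4)
print("pad",f(291,185),"front",f(216,228),f(364,229),"lips z67",f(186,228,.067),f(395,228,.067),"sleeve z72",f(180,118,.072),f(407,118,.072), "edge", f(213,118),f(372,118))
print("pad size",np.linalg.norm(f(254,185)-f(328,185)),np.linalg.norm(f(291,161)-f(291,210)))
go((.5585,.0515,.16))
E
```

```text
pad [0.5568 0.0516] front [0.4915 0.0285] [0.6069 0.0062] lips z67 [0.4698 0.0345] [0.6294 0.0047] sleeve z72 [0.4882 0.1162] [0.6459 0.0853] edge [0.5093 0.112 ] [0.6242 0.0895]
pad size 0.057013068677277894 0.03836274234201721
t 8.23 pos [0.5496 0.0359 0.1907] yaw_x -0.19 tilt [-0.034 -0.008] F [ 0.3 -0.2 -0.5] go mm [  6.8 -17.5  30.2]
```

Request:
carry_out:
  commands: [4, -10, 10, 0, 4, -7, 15, 0, 0, 0, 15, 0, 0, 0, 15, 0, 0, 0, 12, 0, 0, 0, 10, 0, 0, 0, 0, 0]

```text
t: 8.82
position: [0.556, 0.0505, 0.1004]
ee_rot: [3.112, -0.318, -0.067]
force: [-0.3, 0.4, -0.1]
finger_gap: 0.0005
```

```bash
python3 - <<'E'
from h import *
go((.557,.052,.082)); print(r.observe()["finger_gap"])
E
```

```text
t 8.82 pos [0.556  0.0505 0.1004] yaw_x -0.204 tilt [-0.044 -0.008] F [-0.3  0.4 -0.1] go mm [ 1.4 -2.  18.3]
0.0004975018891412525
```

Request:
carry_out:
  commands: [0, -1, 6, 0, 0, 0, 4, 0, 0, 0, 0, 0]

```text
t: 9.07
position: [0.5552, 0.0506, 0.0876]
ee_rot: [3.111, -0.324, -0.071]
force: [-0.6, 0.5, -0.1]
finger_gap: 0.0006
```

Request:
carry_out:
  commands: [0, 0, 2, 0, 0, 0, 2, 0, 0, 0, 0, 0]

```text
t: 9.32
position: [0.5557, 0.0505, 0.0842]
ee_rot: [3.111, -0.326, -0.068]
force: [-0.5, 1.0, -0.1]
finger_gap: 0.0004
```

Request:
carry_out:
  commands: [0, 0, 2, 0, 0, 0, 0, 0]

```text
t: 9.48
position: [0.5559, 0.0505, 0.0838]
ee_rot: [3.112, -0.326, -0.066]
force: [-2.8, -0.4, 2.7]
finger_gap: 0.0004
```

Request:
carry_out:
  commands: [0, 0, 1.5, 0, 0, 0, 0, 0]

```text
t: 9.65
position: [0.556, 0.0505, 0.0838]
ee_rot: [3.112, -0.326, -0.064]
force: [-1.3, -0.8, 2.5]
finger_gap: 0.0002
```

Request:
carry_out:
  commands: [0, 0, 1.5, 0]

```text
t: 9.73
position: [0.5561, 0.0505, 0.0831]
ee_rot: [3.112, -0.326, -0.062]
force: [-2.8, -0.2, 7.8]
finger_gap: 0.001
```

Request:
carry_out:
  commands: [0, 0, 2.5, 0, 0, 2, 2.5, 0]

```text
t: 9.9
position: [0.556, 0.05, 0.0817]
ee_rot: [3.115, -0.329, -0.059]
force: [-4.9, 7.4, 19.7]
finger_gap: 0.0003
```

Request:
carry_out:
  commands: [0, 4, 2.5, 0, 0, 4, 2.5, 0]

```text
t: 10.07
position: [0.5552, 0.0462, 0.0819]
ee_rot: [-3.123, 0.334, 0.053]
force: [-5.4, 6.4, 17.1]
finger_gap: 0.0002
```

Request:
carry_out:
  commands: [0, 5, 2.2, 0, 0, 5, 2.2, 0, 0, 5, 2.2, 0, 0, 5, 2.2, 0]

```text
t: 10.4
position: [0.5529, 0.0344, 0.0822]
ee_rot: [-3.107, 0.338, 0.04]
force: [-4.4, 5.7, 14.3]
finger_gap: 0.0005
```

```bash
cat > pad.py <<'E'
from h import *
go((.539,-.036,.082))
im=r.snapshot("top")[:,:,::-1];h=cv2.cvtColor(im,cv2.COLOR_BGR2HSV)
m=cv2.inRange(h,(22,120,50),(35,255,255))[150:260,190:310]
c=max(cv2.findContours(m,0,1)[0],key=cv2.contourArea)[:,0]+(190,150)
P=np.array([onz("top",q+.5,.064)[:2] for q in c]);u=np.array([.189,.982])
print("front edge case-y relative sleeve centre:",((P-[.5795,.167])@u).min().round(4)+.093,"(closed ~ -0.146)")
E
python3 pad.py
```

```text
t 10.4 pos [0.5529 0.0344 0.0822] yaw_x -0.217 tilt [-0.024  0.019] F [-4.4  5.7 14.3] go mm [ 1.6 71.7 -0.8]
front edge case-y relative sleeve centre: 0.0002999999999999947 (closed ~ -0.146)
```

Request:
carry_out:
  commands: [0.3, 6, 2.2, -0.01, 0.3, 6, 2.2, -0.01, 0.3, 6, 2.2, 0, 0.3, 6, 2.2, 0]

```text
t: 10.78
position: [0.5496, 0.0178, 0.0821]
ee_rot: [-3.094, 0.312, 0.032]
force: [-5.2, 8.3, 17.3]
finger_gap: 0.0006
```

```bash
python3 pad.py; python3 - <<'E'
from h import *
w=r.snapshot("wrist")[:,:,::-1];s=r.snapshot("scene")[:,:,::-1]
b=cv2.resize(s[120:270,240:450],None,fx=1.9,fy=1.9);a=cv2.resize(w,(400,300))
b=cv2.resize(b,(400,300));cv2.imwrite("pics/c5.png",cv2.convertScaleAbs(np.hstack([a,b]),alpha=1.3,beta=10))
E
```

```text
t 10.78 pos [0.5496 0.0178 0.0821] yaw_x -0.201 tilt [-0.017  0.034] F [-5.2  8.3 17.3] go mm [ 0.3 54.8 -1.5]
front edge case-y relative sleeve centre: -0.021900000000000003 (closed ~ -0.146)
```

View pics/c5.png

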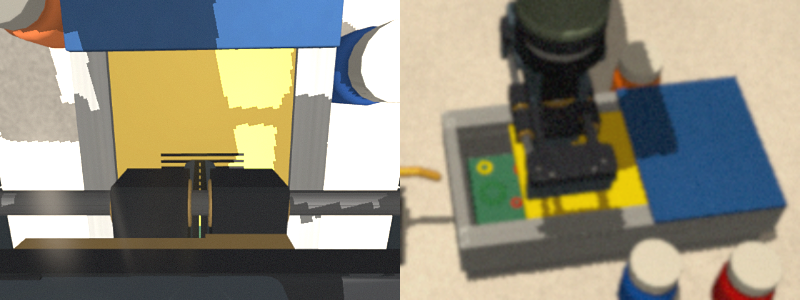

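The cover follows: in the wrist half the ribs sit just ahead of the fingers, and in the scene half the yellow reaches x≈512. I'll continue.

Request:
carry_out:
  commands: [0, 8, 2, 0, 0, 8, 2, 0, 0, 8, 2, 0]

```text
t: 11.18
position: [0.546, -0.0004, 0.0823]
ee_rot: [-3.084, 0.316, 0.024]
force: [-4.1, 6.1, 15.8]
finger_gap: 0.0006
```

```bash
python3 pad.py
```

```text
t 11.18 pos [ 5.46e-01 -4.00e-04  8.23e-02] yaw_x -0.204 tilt [-0.011  0.043] F [-4.1  6.1 15.8] go mm [ 0.3 36.3 -1.2]
front edge case-y relative sleeve centre: -0.00010000000000000286 (closed ~ -0.146)
```

Request:
carry_out:
  commands: [0, 8, 2, 0, 0, 8, 2, 0, 0, 8, 2, 0]

```text
t: 11.48
position: [0.5424, -0.0195, 0.0823]
ee_rot: [-3.073, 0.321, 0.015]
force: [-4.7, 6.2, 16.8]
finger_gap: 0.0005
```

Request:
carry_out:
  commands: [0, 6, 2, 0, 0, 6, 2, 0]

```text
t: 11.65
position: [0.5407, -0.0283, 0.0823]
ee_rot: [-3.066, 0.325, 0.009]
force: [-4.2, 6.0, 16.6]
finger_gap: 0.0001
```

Request:
carry_out:
  commands: [0, 5, 2, 0]

```text
t: 11.73
position: [0.5401, -0.0317, 0.0824]
ee_rot: [-3.062, 0.326, 0.006]
force: [-3.7, 6.1, 17.0]
finger_gap: 0.0006
```

Request:
carry_out:
  commands: [0, 5, 2, 0]

```text
t: 11.82
position: [0.5394, -0.035, 0.0824]
ee_rot: [-3.059, 0.328, 0.004]
force: [-3.9, 6.3, 16.6]
finger_gap: 0.0005
```

Request:
carry_out:
  commands: [0, 4, 2, 0]

```text
t: 11.9
position: [0.539, -0.0373, 0.0824]
ee_rot: [-3.055, 0.33, 0.001]
force: [-4.1, 6.0, 15.9]
finger_gap: 0.0006
```

Request:
carry_out:
  commands: [0, 4, 2, 0]

```text
t: 11.98
position: [0.5387, -0.0392, 0.0825]
ee_rot: [-3.05, 0.333, -0.002]
force: [-1.4, 11.9, 16.3]
finger_gap: 0.0007
```

Request:
carry_out:
  commands: [0, 4, 2, 0]

```text
t: 12.07
position: [0.5389, -0.0402, 0.0827]
ee_rot: [-3.044, 0.337, -0.006]
force: [-2.7, 11.4, 15.4]
finger_gap: 0.0004
```

The drag force doubled and motion stopped, so this is the end stop. One more push, then I'll lift straight up.

Request:
carry_out:
  commands: [0, 4, 2, 0, 0, 4, 2, 0]

```text
t: 12.23
position: [0.5391, -0.0418, 0.0828]
ee_rot: [-3.03, 0.344, -0.013]
force: [-3.0, 10.3, 16.1]
finger_gap: 0.0004
```

Request:
carry_out:
  commands: [0, 0, -3, 0, 0, 0, -10, 0, 0, 0, -20, 0, 0, -5, -25, 0, 0, -20, -25, 0, 0, -30, -20, 0, 0, -30, -10, 0, 0, -30, 0, 0]

```text
t: 12.9
position: [0.5635, 0.0571, 0.2127]
ee_rot: [-3.031, 0.358, -0.018]
force: [0.6, 0.4, 0.0]
finger_gap: 0.0004
```

Request:
carry_out:
  commands: [0, -30, -5, 0, 0, -30, -5, 0, 0, -30, -5, 0, 0, -30, -5, 0, 0, -30, -5, 0, 0, -30, -5, 0, 0, -30, -5, 0, 0, 0, 0, 0]

```text
t: 13.57
position: [0.6157, 0.2697, 0.2725]
ee_rot: [-3.031, 0.356, -0.034]
force: [-0.5, -0.3, 0.1]
finger_gap: 0.0006
```

```bash
python3 pad.py; python3 - <<'E'
from h import *
w=r.snapshot("top")[:,:,::-1];s=r.snapshot("scene")[:,:,::-1]
a=cv2.resize(w[120:285,140:360],None,fx=1.82,fy=1.82);b=cv2.resize(s[130:295,190:450],None,fx=1.53,fy=1.53)
a=cv2.resize(a,(400,300));b=cv2.resize(b,(400,254));b=cv2.copyMakeBorder(b,0,46,0,0,0);cv2.imwrite("pics/c6.png",cv2.convertScaleAbs(np.hstack([a,b]),alpha=1.5,beta=10))
E
```

```text
t 13.57 pos [0.6157 0.2697 0.2725] yaw_x -0.235 tilt [0.033 0.086] F [-0.5 -0.3  0.1] go mm [ -5.7 331.2 160.8]
front edge case-y relative sleeve centre: -0.148 (closed ~ -0.146)
```

View pics/c6.png

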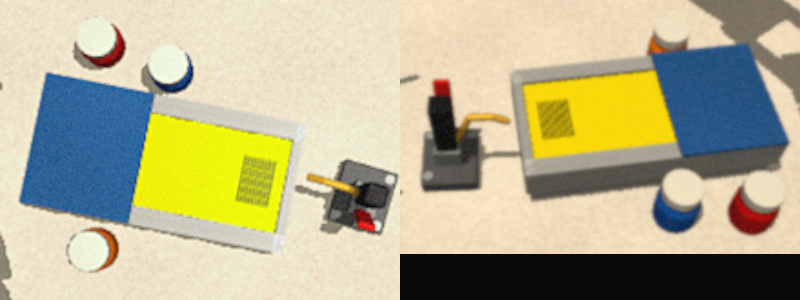

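The cover is flush at the compartment end, the trigger leans out as at the start, and all three jars stand clear. I'm handing in.

```bash
python3 -c "
from station import r
print(r.finish_job())"
```

```text
the job is handed in; nothing more can be done
None
```

The job is done and handed in at about 13.6 s of the 54 s; the interface gives no verdict, so what follows rests on my own checks.

- **Duster:** I squeezed the black duster's trigger until the finger gap was 36.5 mm (37 expected when fully squeezed). I held it about 0.5 s, then opened the hand and rose straight up. The purple look-alikes were left alone.
- **Cover:** I found its top by touch about 65 mm above the table, about 4 mm higher than the pictures had suggested. I dragged it home at about 14–20 N vertical force until the drag force doubled at the end stop, then lifted clear.
- **Last checks:** The final pictures show:
  - the cover's front edge at case y ≈ -148 mm, about 2 mm beyond the -146 expected when closed, which is within measuring error;
  - the trigger leaning out as released;
  - the three jars upright where they were, judged by eye;
  - the hand well clear, with the wrist force near zero.
- **Checks that disagreed:**
  - The same front-edge check gave useless values during the drag, most likely because the arm blocked the top camera.
  - The cover started about 88 mm open rather than the full 105, which is still above the 70 mm needed.
  - The tool tilted by up to about 5° during the drag, with no visible effect.

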